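# Draw the loose divider out of the spice organiser

### The arm

A 6-joint arm with a two-finger parallel gripper is mounted at the origin on a cart in front of the work surface, level with it; the furniture and walls round the work are solid. World frame = base frame: x ahead of the robot, y to its left, z up, the work surface at z = 0. Lengths are in mm, angles in rad, forces in N, time in s.
With the tool pointing down it reaches from about 300 to 775 mm from the base axis. Payload 14.6 kg.
Tool frame: the origin (TCP) lies on the centre line of the jaws, within the pads' length; the fingertips stand 19 mm ahead of it and the grasp point (between the pads) is the TCP (bot.tip_reach is the distance from the TCP to the fingertips, in mm); z points along the fingers, y is the line along which they close (so a half turn about z gives the same grasp; the last joint's range is limited). The gripper opens to 85 mm and grips with 20 to 120 N. Pads are 22 mm wide; open, the fingers measure 114 mm over their backs; the gripper's body (76 mm by 85 mm) begins 54 mm behind the grasp point. The pads swing forward as they close: fully open they stand 13 mm farther back than shut.
Start: joints at [-1.278, 0.3, 1.521, -0, 1.321, -0.067], TCP at [193.64, -514.775, 250.281] pointing down, gripper open.
Joint ranges: [-3.03, 3.03], [-0.79, 2.21], [0.23, 2.52], [-1.04, 4.18], [0, 3.07], [-2.55, 2.55]. Speed limits (rad/s): [2.22, 2.22, 2.57, 3.14, 3.14, 3.14].

### API

Orientations are given as a unit quaternion [w, x, y, z].
In Python, from rig import bot gives the robot as it stands. Calls block until the motion is done:
- bot.move_to(position, orientation): joint-space move of the TCP to a pose.
- bot.servo_line(position, attitude=None, speed=150, until_force=None): straight line of the TCP; attitude=None keeps the orientation; speed is the mean speed in mm/s. With until_force (N) it stops when the force on the tool has changed by that much, and returns True; else False.
- bot.move_joints(angles): joint-space move.
- bot.move_gripper(opening, grip_force=None): finger opening in mm; grip_force is the grip in N (None keeps the last); returns when the fingers have stopped.
- bot.dwell(seconds).
- bot.ik(position, orientation): joint angles nearest the present ones, or None.
- bot.read_state(): the state.
- bot.read_camera(name): name is "scene" or "side" or "wrist"; returns a dict with "image" (384x512x3 uint8, blue, green, red), "depth" (384x512 float32, mm along the optical axis (not along the pixel's ray), 0 where there is no reading), "fovy" (degrees; the focal length in pixels is half the picture's height over the tangent of half this angle, whatever the lens; pixels are square), "cx", "cy" (the principal point, pixels), "eye" and "attitude" of the camera in the world; the wrist camera has in their place "mount" (4x4, takes a point from camera to tool coordinates, whose origin is the TCP and whose axes are the flange's). Camera axes: x right, y down, z forward; pixel columns grow to the right and rows downward; lengths in mm; the calibration is good to about 2 mm. A picture is of the moment at which its call begins: read the wrist's pose just before it.
A pose or a line that the arm cannot do raises bot.MotionError and nothing moves.
- bot.finish_job(): hands the job in; it is judged then, once.
The state is a dict: "clock": time; "joint_positions": joint angles; "qvel": joint speeds; "effort": joint torques, N m; "ee_pos": TCP position; "tool_rot": TCP orientation; "ft_force": force on the tool from outside, world axes, zero at the start; "moment": the same for the moment, N m; "grip_width": finger opening in mm; "grip_force": force on a finger pad.
Only numpy, scipy, OpenCV 4.12 (cv2) and the standard library are available. Lean on these libraries where they do the work, as an engineer would, in place of code of your own. Each camera call takes 0.05 s, during which the arm holds its last target. There are 200 camera calls.

### The job

One of the three dividers in the spice organiser is loose, the other two are locked; find out by feel which one it is and draw it straight up, upright, until it is clear above the organiser. Then lay it flat in the middle of the chopping board with its white face up, ready to be relabelled, without dropping it from a height. Leave the locked dividers where they are and do not knock over the jars.

Things in the scene. Friction and masses are not known exactly. Their poses are not given: they have to be found in the camera images.
- organiser: Open light-wood spice organiser, fixed, 214 (x) x 280 (y) x 70 mm high, floor 8 mm thick; origin: centre of underside. Three dividers stand across it, parallel to x, at y = -70, 0, +70 mm, ends in 12 mm wide wall grooves. Two are locked by concealed catches and rise under 3 mm; one is loose and resists only by its weight. Which one cannot be seen and changes: feel it with a light pull (5 to 10 N).
- spine (a point): Middle of the top of the organiser's spine, 62 mm above its underside: a wall 8 mm thick along the organiser's y axis at its x = 0. The dividers are half-lapped over it, so a divider can leave only straight up, and is clear of spine and walls after rising 65 mm.
- board: Wooden chopping board lying on the worktop, fixed, 235 (x) x 280 (y) x 22 mm; origin at the centre of its underside, top face at z = 22 mm.
- divider_1: Divider plate 200 (x) x 8 (y) x 95 mm (z), 0.13 to 0.25 kg; origin: middle of the lower edge, on the organiser's floor. +y face white, -y face brown; white may look either way. 200 mm long up to z = 30, 188 up to z = 66; middle slot 14 mm wide open below up to z = 30. Above z = 66 a grip tab 60 mm wide (x), 8 mm thick, up to z = 95, above the organiser's walls. Loose or locked: unknown.
- divider_1_mid (a point): centre of the plate of divider_1, 46 mm above its lower edge
- divider_2: Divider plate 200 (x) x 8 (y) x 95 mm (z), 0.13 to 0.25 kg; origin: middle of the lower edge, on the organiser's floor. +y face white, -y face brown; white may look either way. 200 mm long up to z = 30, 188 up to z = 66; middle slot 14 mm wide open below up to z = 30. Above z = 66 a grip tab 60 mm wide (x), 8 mm thick, up to z = 95, above the organiser's walls. Loose or locked: unknown.
- divider_2_mid (a point): centre of the plate of divider_2, 46 mm above its lower edge
- divider_3: Divider plate 200 (x) x 8 (y) x 95 mm (z), 0.13 to 0.25 kg; origin: middle of the lower edge, on the organiser's floor. +y face white, -y face brown; white may look either way. 200 mm long up to z = 30, 188 up to z = 66; middle slot 14 mm wide open below up to z = 30. Above z = 66 a grip tab 60 mm wide (x), 8 mm thick, up to z = 95, above the organiser's walls. Loose or locked: unknown.
- divider_3_mid (a point): centre of the plate of divider_3, 46 mm above its lower edge
- jar_a: Loose spice jar with yellow cap, 42 mm across, 96 mm tall, standing in a compartment of the organiser; origin at the centre of its underside.
- jar_b: Loose spice jar with yellow cap, 42 mm across, 96 mm tall, standing in a compartment of the organiser; origin at the centre of its underside.
- jar_c: Loose spice jar with yellow cap, 42 mm across, 96 mm tall, standing in a compartment of the organiser; origin at the centre of its underside.
- jar_d: Loose small glass salt shaker with grey top, 44 mm across, 90 mm tall, standing in a compartment of the organiser; origin at the centre of its underside.
There are look-alikes about, which are no part of the job. What is shaped like the jar_b but blue or purple is not meant.

How it is judged (in metres and radians):
On the way:
1. a divider is upright and clear above the organiser, its lower edge above the walls (((z of divider_1 in the frame of organiser above 0.074 m and angle between divider_1's own z axis and vertical below 0.2 rad and horizontal distance between divider_1 and organiser below 0.16 m) or (z of divider_2 in the frame of organiser above 0.074 m and angle between divider_2's own z axis and vertical below 0.2 rad and horizontal distance between divider_2 and organiser below 0.16 m) or (z of divider_3 in the frame of organiser above 0.074 m and angle between divider_3's own z axis and vertical below 0.2 rad and horizontal distance between divider_3 and organiser below 0.16 m))), for 0.1 s.
At the end, for the whole second after the job is handed in: One divider lies at rest flat on the chopping board (within 7 degrees), white face up, its centre within 60 mm of the board's centre; the other two are within 20 mm of where they stood; the jars stand upright in the organiser (((horizontal distance between divider_1_mid and board below 0.06 m and angle between divider_1's own y axis and vertical below 0.12 rad and height (world z) of divider_1_mid below 0.034 m and linear speed of divider_1 below 0.02 m/s and distance of each of divider_2, divider_3 from where it was at the start of the episode below 0.02 m) or (horizontal distance between divider_2_mid and board below 0.06 m and angle between divider_2's own y axis and vertical below 0.12 rad and height (world z) of divider_2_mid below 0.034 m and linear speed of divider_2 below 0.02 m/s and distance of each of divider_1, divider_3 from where it was at the start of the episode below 0.02 m) or (horizontal distance between divider_3_mid and board below 0.06 m and angle between divider_3's own y axis and vertical below 0.12 rad and height (world z) of divider_3_mid below 0.034 m and linear speed of divider_3 below 0.02 m/s and distance of each of divider_1, divider_2 from where it was at the start of the episode below 0.02 m)) and angle between each of jar_a, jar_b, jar_c, jar_d's own z axis and vertical below 0.3 rad); the robot touches nothing.
It fails at once if a jar is knocked over (angle between any of jar_a, jar_b, jar_c, jar_d's own z axis and vertical above 0.6 rad).
It fails at once if a divider is let go in the air, its centre more than 120 mm above the worktop ((height (world z) of divider_1_mid above 0.12 m and contact force between the fingers and divider_1 below 0.05 N) or (height (world z) of divider_2_mid above 0.12 m and contact force between the fingers and divider_2 below 0.05 N) or (height (world z) of divider_3_mid above 0.12 m and contact force between the fingers and divider_3 below 0.05 N)).
It also fails if it takes over 51 s, if anything falls off the work surface, if the arm or the gripper's body presses on something with over 40 N, if the wrist force passes 120 N, or if a joint passes its speed limit or range.

## Working session

There is one attempt and no reset: what is moved stays moved. The work goes in short steps, each a Python script; the robot and the scene stay as the last script left them, time stands still between calls to the robot, and variables do not carry over. Pictures are saved under pics/ and viewed, at most 10 in all, crops included, and the job is handed in when it is done.

```bash
ls; mkdir -p pics
cat > h.py <<'E'
import numpy as np, cv2
from scipy.spatial.transform import Rotation as R
from rig import bot
def q2R(q): return R.from_quat([q[1],q[2],q[3],q[0]]).as_matrix()
def R2q(M): q=R.from_matrix(M).as_quat(); return [q[3],q[0],q[1],q[2]]
def cam(n):
    s=bot.read_state(); c=bot.read_camera(n)
    h,w=c["image"].shape[:2]; f=h/2/np.tan(np.radians(c["fovy"])/2)
    if "mount" in c:
        T=np.array(c["mount"]); M=q2R(s["tool_rot"]); A=M@T[:3,:3]; e=M@T[:3,3]+np.array(s["ee_pos"])
    else:
        A=np.array(c["attitude"],float); A=q2R(A) if A.size==4 else A.reshape(3,3); e=np.array(c["eye"])
    v,u=np.mgrid[:h,:w]; d=np.stack([(u-c["cx"])/f,(v-c["cy"])/f,np.ones_like(u)],-1)@A.T
    c["P"]=e+d*c["depth"][...,None]; c["dir"]=d; c["e"]=e
    return c
E
python3 - <<'E'
from h import *
for n in("scene","side","wrist"):
    c=cam(n); cv2.imwrite(f"pics/{n}0.png",c["image"]); print(n,c["e"],c["dir"][192,256],c["fovy"]); np.savez(f"{n}0",P=c["P"],im=c["image"],d=c["depth"])
print(bot.read_state())
E
```

```text
pics
scene [ -91.47072815 -708.96303499  455.89333451] [ 0.59744042  0.69928015 -0.39278891] 48.78246625139996
side [276.09860946 831.704119   913.60513921] [ 0.18797792 -0.69846595 -0.6906737 ] 45.467336833832185
wrist [ 264.66016913 -487.86344287  372.69394832] [-0.28736555 -0.12525762 -0.94986046] 71.82037415437316
{'clock': 0.15, 'joint_positions': array([-1.27755255e+00,  3.00356092e-01,  1.52142970e+00, -1.96771721e-05,
        1.32067693e+00, -6.66144733e-02]), 'qvel': array([-0.00051694, -0.00098076, -0.00254836, -0.00182221,  0.00109472,
       -0.00025485]), 'effort': array([ 5.15804029e-03, -5.43654943e+01, -3.61881602e+01,  7.18343017e-05,
        3.16502497e-03,  9.78182015e-05]), 'ee_pos': array([ 193.61936621, -514.62948334,  249.84843592]), 'tool_rot': array([-4.31162689e-04,  9.83855849e-01,  1.78962226e-01, -5.86601398e-05]), 'ft_force': array([-0.22248991, -0.77280913, -0.20928035]), 'moment': array([ 0.03055507, -0.04793225,  0.00290318]), 'grip_force': 0.0, 'grip_width': 85.83017157662161}
```

View pics/scene0.png

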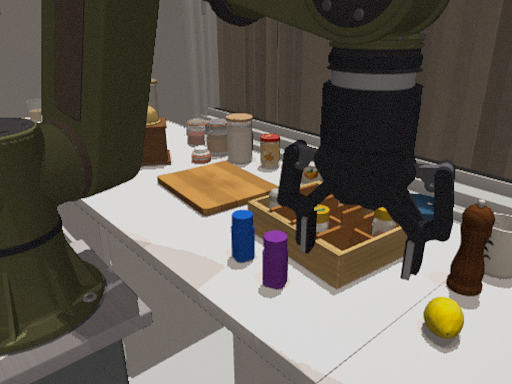

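View pics/side0.png

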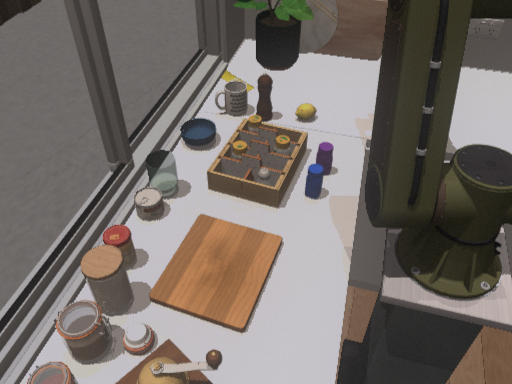

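The scene view shows the organiser at about (345,225), the board at (215,185), and the gripper in front. In the side view the organiser is at (260,160) with jars at (255,122), (283,142), (240,148) and the shaker at (264,173). The board is at (220,268).

Run:
```python
from h import *
z=np.load("side0.npz"); P,im=z["P"],z["im"]
cv2.imwrite("pics/side_crop.png",cv2.resize(im[105:210,195:325],None,fx=6,fy=5.5,interpolation=cv2.INTER_CUBIC))
for v,u in [(268,220),(160,260),(122,255),(142,283),(148,240),(173,264)]: print(v,u,P[v,u].round())
# board: height band 
hsv=cv2.cvtColor(im,cv2.COLOR_BGR2HSV)
m=(abs(P[...,2]-22)<6)&(hsv[...,1]>90)&(P[...,0]>150)&(P[...,0]<750); m=m.astype(np.uint8)
n,l,st,ce=cv2.connectedComponentsWithStats(m)
i=1+np.argmax(st[1:,4]); q=P[l==i]; print("board",st[i],cv2.minAreaRect(q[:,:2].astype(np.float32)),q[:,2].mean())
# organiser rim
m=(abs(P[...,2]-70)<5)&(z["d"]>0); m[:100]=0;m[215:]=0;m[:,:195]=0;m[:,325:]=0
q=P[m]; q=q[(abs(q[:,0]-P[160,260,0])<220)&(abs(q[:,1]-P[160,260,1])<220)]
print("org",len(q),cv2.minAreaRect(q[:,:2].astype(np.float32)))
# top view z map
q=P[105:210,195:325].reshape(-1,3); c=im[105:210,195:325].reshape(-1,3)
o=np.zeros((600,600,3),np.uint8);x0,y0=P[160,260,:2]
for p,k in sorted(zip(q,c),key=lambda t:t[0][2]):
    a,b=int(300-(p[1]-y0)*1.4),int(300-(p[0]-x0)*1.4)
    if 55<p[2]<130: cv2.circle(o,(a,b),2,(k.tolist() if p[2]<75 else (0,int(p[2]-75)*6,255)),-1)
cv2.imwrite("pics/top.png",o); print(x0,y0)
```

```text
268 220 [533. 204.  15.]
160 260 [ 521. -118.  100.]
122 255 [ 582. -284.  104.]
142 283 [ 478. -210.  105.]
148 240 [ 590. -152.  102.]
173 264 [499. -77.  93.]
board [ 149  215  133  115 9030] ((537.0505981445312, 199.4080352783203), (282.91448974609375, 234.7263641357422), 85.60946655273438) 19.865758215289457
org 1610 ((497.18231201171875, -190.36546325683594), (285.682861328125, 309.1681213378906), 84.59515380859375)
521.3992682596847 -118.02475943999139
```

View pics/side_crop.png

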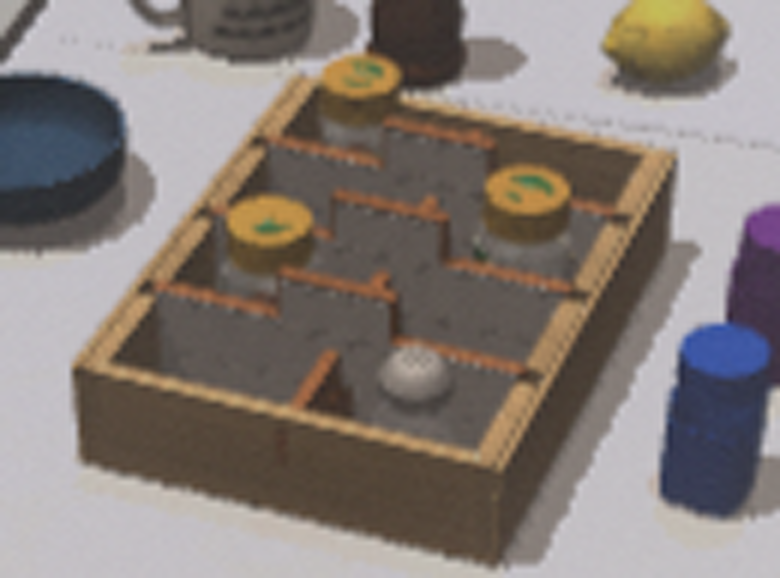

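View pics/wrist0.png

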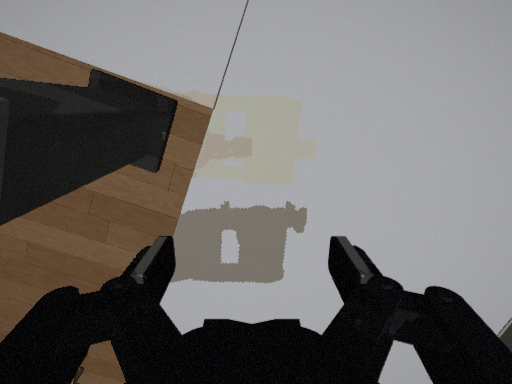

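The side crop shows the organiser rim corners at crop (78,368), (495,465), (672,152) and (300,78). All three divider faces towards +y are pale grey, with brown edges, so white seems to face +y. The wrist view shows only the worktop and the fingers. Next I cast the corners to z=70 and go to a view above.

```bash
cat >> h.py <<'E'
def ray(c,u,v,z):
    d=c["dir"][int(round(v)),int(round(u))]; return c["e"]+d*(z-c["e"][2])/d[2]
def tool(yaw,tilt=0):
    """tool down, tool y along org y (yaw about z); tilt about plate x: top leans to -y"""
    return R.from_euler('z',yaw).as_matrix()@R.from_euler('x',tilt).as_matrix()@np.diag([1.,-1,-1])
E
python3 - <<'E'
from h import *
c=cam("side")
C=np.array([ray(c,195+a/6,105+b/5.5,70) for a,b in [(78,368),(495,465),(672,152),(300,78)]]); print(C.round(), C.mean(0).round())
e=[C[i]-C[i-1] for i in range(4)]; print([ (np.linalg.norm(k).round(),np.degrees(np.arctan2(k[1],k[0])).round(1)) for k in e])
ctr=C.mean(0)
for yaw in (0,np.pi):
  for dz in (330,380):
    q=bot.ik([ctr[0],ctr[1],dz],R2q(tool(yaw))); print(yaw,dz,q)
E
```

```text
[[ 656.  -62.   70.]
 [ 451.  -45.   70.]
 [ 425. -319.   70.]
 [ 630. -338.   70.]] [ 541. -191.   70.]
[(np.float64(277.0), np.float64(84.7)), (np.float64(206.0), np.float64(175.3)), (np.float64(275.0), np.float64(-95.4)), (np.float64(206.0), np.float64(-5.2))]
0 330 [-4.03444246e-01  3.07686157e-01  1.32765421e+00 -4.44089210e-16
  1.50625229e+00  1.16735208e+00]
0 380 [-4.03444246e-01  2.95504931e-01  1.23137243e+00 -4.44089210e-16
  1.61471529e+00  1.16735208e+00]
3.141592653589793 330 [-4.03444246e-01  3.07686157e-01  1.32765421e+00 -4.44089210e-16
  1.50625229e+00 -1.97424057e+00]
3.141592653589793 380 [-4.03444246e-01  2.95504931e-01  1.23137243e+00 -4.44089210e-16
  1.61471529e+00 -1.97424057e+00]
```

Run:
```python
from h import *
bot.move_to([515,-191,330],R2q(tool(np.radians(-5.2))))
c=cam("wrist"); cv2.imwrite("pics/w1.png",c["image"]); np.savez("w1",P=c["P"],im=c["image"],d=c["depth"]); print(c["e"],bot.read_state()["clock"])
```

```text
[ 590.41133935 -198.76712253  452.70391836] 1.9417
```

View pics/w1.png

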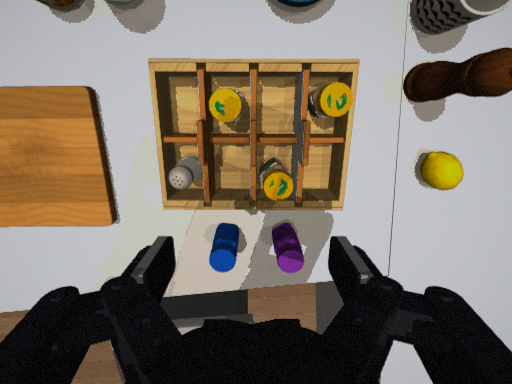

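The wrist view shows the rim corners at (150,59), (358,59), (345,210) and (163,210), with dividers at columns of about 203, 253 and 303. The rightmost divider shows a grey-white face on its +y side, and the leftmost shows brown on its -y side. Caps are at (226,105), (336,100) and (278,185), and the shaker is at (180,178).

Run:
```python
from h import *
c=cam("wrist"); P=c["P"];im=c["image"]
C=np.array([ray(c,u,v,70) for u,v in [(150,59),(358,59),(345,210),(163,210)]]); ctr=C.mean(0); print(C.round(),ctr.round(1))
e=[C[i]-C[i-1] for i in range(4)]; print([ (np.linalg.norm(k).round(),np.degrees(np.arctan2(k[1],k[0])).round(1)) for k in e])
yaw=np.radians(np.mean([np.degrees(np.arctan2(*(C[0]-C[3])[[1,0]])),np.degrees(np.arctan2(*(C[1]-C[2])[[1,0]]))])); print(np.degrees(yaw))
Rz=R.from_euler('z',yaw).as_matrix(); L=(P-ctr)@Rz; L[...,2]=P[...,2]
m=(P[...,2]>93)&(P[...,2]<112)&(abs(L[...,0])<100)&(abs(L[...,1])<135)
n,l,st,ce=cv2.connectedComponentsWithStats(m.astype(np.uint8))
for i in range(1,n):
    if st[i,4]>15: q=L[l==i]; print(st[i],"mean",q.mean(0).round(1),"min",q.min(0).round(),"max",q.max(0).round(), im[l==i].mean(0).round())
print("gray face px",im[100,304],P[100,304],im[90,300]); print("spine/grid")
```

```text
[[ 660.  -72.   70.]
 [ 635. -343.   70.]
 [ 422. -329.   70.]
 [ 448.  -48.   70.]] [ 541.1 -198.    70. ]
[(np.float64(213.0), np.float64(-6.4)), (np.float64(273.0), np.float64(-95.3)), (np.float64(213.0), np.float64(176.2)), (np.float64(283.0), np.float64(84.7))]
-5.103907640532244
[318  82  35  35 954] mean [  55.4 -100.9  103.6] min [  35. -122.   93.] max [ 76. -81. 107.] [ 11. 137. 164.]
[209  88  33  35 888] mean [ 49.3  36.7 103.9] min [28. 17. 93.] max [ 69.  57. 106.] [ 10. 140. 170.]
[196 120  10  46 326] mean [  2.1  70.8 101.1] min [-28.  67.  93.] max [ 31.  76. 104.] [ 33.  75. 123.]
[250 120   7  46 309] mean [  1.7   1.6 101.6] min [-28.  -2.  95.] max [ 30.   6. 104.] [ 34.  74. 120.]
[301 120  10  46 329] mean [  1.5 -67.5 101. ] min [-29. -73.  93.] max [ 30. -64. 104.] [ 39.  79. 123.]
[263 170  30  31 714] mean [-56.6 -32.3 103.7] min [-78. -52.  93.] max [-37. -12. 106.] [ 11. 125. 155.]
[170 172  18  17 226] mean [-50.7 106.1  95. ] min [-63.  94.  93.] max [-40. 119.  98.] [132. 146. 155.]
gray face px [ 36 101 170] [ 590.09666089 -270.49870881   73.46251738] [58 63 70]
spine/grid
```

Tab tops sit at 101–104 mm (103 expected) and are 60 mm wide on a 70 mm pitch, so the measurements agree. Before feeling the dividers I check that the laying poses are reachable.

```bash
cat >> h.py <<'E'
YAW=np.radians(-5.1); ORG=np.array([541.1,-198.0,0])+R.from_euler('z',YAW).apply([1.6,1.6,0]); BRD=np.array([537.,199.4,0])
FL={0:np.eye(3),1:np.diag([-1.,-1,1])}
def place(psi,th,fl,lift=0,s=85,off=0):
    Z=R.from_euler('z',psi); d=Z.apply([0,1,0])
    p=BRD+(46+off)*d-s*np.sin(th)*d+np.array([0,0,22+s*np.cos(th)+lift]); return p,R2q(tool(psi,th)@FL[fl])
E
python3 - <<'E'
from h import *
for fl in(0,1):
  for deg in range(-180,181,30):
    r=[]
    for th in (0,30,60,65):
        p,q=place(np.radians(deg),np.radians(th),fl,20); j=bot.ik(p,q); r.append(None if j is None else np.round(j,1).tolist())
    print(fl,deg,r)
E
```

```text
0 -180 [[0.2, 0.4, 1.6, -0.0, 1.1, -1.4], [0.5, 0.6, 1.5, -0.5, 1.3, -0.9], [0.6, 0.9, 1.3, -0.8, 1.7, -0.8], [0.6, 1.0, 1.2, -0.8, 1.8, -0.7]]
0 -150 [[0.2, 0.5, 1.6, -0.0, 1.1, -1.9], [0.5, 0.5, 1.6, -0.6, 1.1, -1.3], None, None]
0 -120 [[0.2, 0.5, 1.5, -0.0, 1.1, -2.4], [0.4, 0.4, 1.8, -0.7, 0.7, -1.7], None, None]
0 -90 [None, [0.4, 0.3, 1.9, -0.4, 0.4, -2.4], [0.5, 0.4, 2.2, 3.9, 0.6, -0.4], [0.5, 0.5, 2.2, 3.8, 0.8, -0.3]]
0 -60 [None, None, [0.1, 0.4, 2.2, 2.5, 0.6, 0.3], [0.1, 0.5, 2.2, 2.6, 0.8, 0.2]]
0 -30 [[0.3, 0.6, 1.5, -0.0, 1.1, 2.4], [0.1, 0.4, 1.8, 0.7, 0.7, 1.8], [-0.1, 0.5, 2.0, 1.6, 0.9, 0.7], [-0.1, 0.6, 2.0, 1.7, 1.0, 0.6]]
0 0 [[0.4, 0.5, 1.5, -0.0, 1.1, 1.9], [0.1, 0.5, 1.7, 0.6, 1.0, 1.3], [-0.1, 0.7, 1.7, 1.1, 1.3, 0.8], [-0.1, 0.7, 1.7, 1.2, 1.3, 0.7]]
0 30 [[0.4, 0.5, 1.6, -0.0, 1.1, 1.4], [0.1, 0.6, 1.5, 0.5, 1.3, 1.0], [-0.0, 0.8, 1.4, 0.8, 1.6, 0.7], [-0.1, 0.9, 1.4, 0.9, 1.7, 0.7]]
0 60 [[0.4, 0.4, 1.7, -0.0, 1.1, 0.9], [0.2, 0.7, 1.4, 0.3, 1.5, 0.6], [0.1, 1.0, 1.1, 0.6, 2.0, 0.6], [0.1, 1.1, 1.0, 0.6, 2.0, 0.6]]
0 90 [[0.3, 0.4, 1.7, -0.0, 1.0, 0.3],
[... 1074 characters left out ...]
, -1.4], [-0.1, 0.5, 2.0, 1.6, 0.9, -2.4], [-0.1, 0.6, 2.0, 1.7, 1.0, -2.6]]
1 0 [[0.4, 0.5, 1.5, -0.0, 1.1, -1.2], [0.1, 0.5, 1.7, 0.6, 1.0, -1.8], [-0.1, 0.7, 1.7, 1.1, 1.3, -2.4], [-0.1, 0.7, 1.7, 1.2, 1.3, -2.4]]
1 30 [[0.4, 0.5, 1.6, -0.0, 1.1, -1.7], [0.1, 0.6, 1.5, 0.5, 1.3, -2.2], [-0.0, 0.8, 1.4, 0.8, 1.6, -2.4], [-0.1, 0.9, 1.4, 0.9, 1.7, -2.4]]
1 60 [[0.4, 0.4, 1.7, -0.0, 1.1, -2.3], [0.2, 0.7, 1.4, 0.3, 1.5, -2.5], None, None]
1 90 [None, None, None, None]
1 120 [None, None, None, None]
1 150 [[0.2, 0.4, 1.7, -0.0, 1.1, 2.3], None, None, None]
1 180 [[0.2, 0.4, 1.6, -0.0, 1.1, 1.8], [0.5, 0.6, 1.5, -0.5, 1.3, 2.2], [0.6, 0.9, 1.3, -0.8, 1.7, 2.4], [0.6, 1.0, 1.2, -0.8, 1.8, 2.4]]
```

```bash
cat > feel.py <<'E'
from h import *
q=R2q(tool(YAW))
bot.move_gripper(38,40)
for k in (1,0,-1):
    T=ORG+R.from_euler('z',YAW).apply([0,70*k,0])
    bot.move_to([T[0],T[1],150],q)
    if bot.servo_line([T[0],T[1],93],q,speed=80,until_force=15): print("blocked",bot.read_state()["ee_pos"]); break
    bot.move_gripper(0,40); s=bot.read_state(); print(k,"grip",s["grip_width"],s["grip_force"],s["ee_pos"].round(1))
    p=s["ee_pos"]; bot.dwell(.2)
    hit=bot.servo_line([T[0],T[1],p[2]+9],q,speed=12,until_force=8)
    s2=bot.read_state(); print(" hit",hit,"rise",(s2["ee_pos"]-p).round(2),"dF",(s2["ft_force"]-s["ft_force"]).round(1),s2["clock"])
    if not hit: print("LOOSE",k); break
    bot.servo_line(p,q,speed=40); bot.move_gripper(38); bot.servo_line([T[0],T[1],150],q,speed=150)
E
python3 feel.py
```

```text
1 grip 7.581495655564446 40.26437044143677 [ 549.3 -126.9   93.5]
 hit True rise [-0.61  0.15 -0.03] dF [-1.3 -0.6  0.7] 5.05
0 grip 7.0014851203218305 40.24287700653076 [ 543.1 -196.7   93.5]
 hit True rise [-0.68  0.3  -0.02] dF [ 0.8 -0.8  3.5] 8.3667
-1 grip 7.047369500714579 40.164023637771606 [ 536.8 -266.4   93.5]
 hit False rise [-0.24  0.14  8.94] dF [ 1.2 -1.7 -7.4] 12.3083
LOOSE -1
```

Dividers +70 and 0 resisted. Divider −70 rose 9 mm, so it is the loose one. I lift it straight up with a force guard and check.

Run:
```python
from h import *
q=R2q(tool(YAW)); s=bot.read_state(); p=s["ee_pos"]; print(s["ft_force"].round(1),s["grip_width"])
bot.move_gripper(0,60); bot.dwell(.1)
T=ORG+R.from_euler('z',YAW).apply([0,-70,0])
h=bot.servo_line([T[0],T[1],125],q,speed=40,until_force=15); s=bot.read_state(); print(h,s["ee_pos"].round(1),s["ft_force"].round(1),s["grip_width"])
if not h:
    h=bot.servo_line([T[0],T[1],225],q,speed=90,until_force=20); s=bot.read_state(); print(h,s["ee_pos"].round(1),s["ft_force"].round(1),s["grip_width"],s["clock"])
c=cam("side"); cv2.imwrite("pics/s2.png",cv2.resize(c["image"][60:210,160:340],None,fx=4,fy=4))
```

```text
[-0.  -0.8 -2.6] 7.290817960297499
False [ 536.5 -266.2  124.9] [-0.4  0.4 -1.2] 7.201117516468443
False [ 536.4 -266.2  224.3] [ 0.4  0.5 -2. ] 6.84002144551766 14.5917
```

View pics/s2.png

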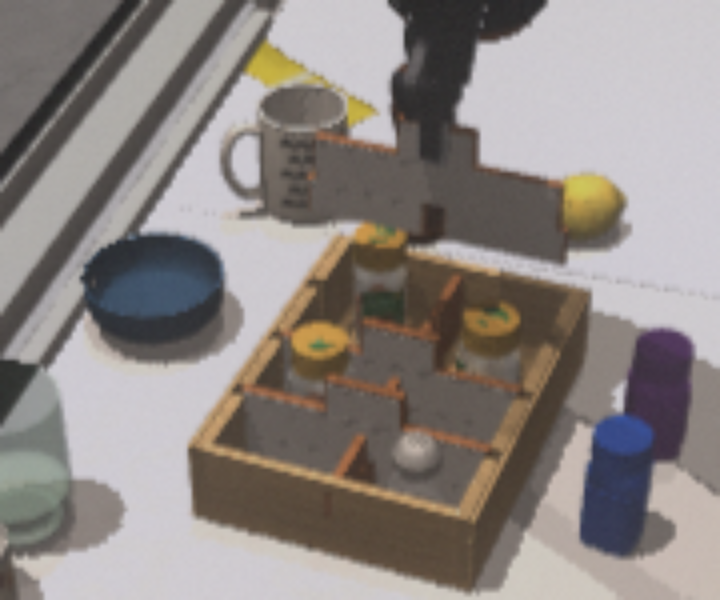

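The divider hangs upright and well clear (crop about (440,190)). Its grey-white face looks to +y, and the jars and other dividers are in place. I check the other face's colour, then carry it to the board and tilt.

Run:
```python
from h import *
c=cam("scene"); P=c["P"]
L=(P-bot.read_state()["ee_pos"])@R.from_euler('z',YAW).as_matrix()
m=(abs(L[...,0])<90)&(abs(L[...,0])>35)&(L[...,2]<-30)&(L[...,2]>-75)&(abs(L[...,1])<12); print("-y face BGR",m.sum(),c["image"][m].mean(0).round())
q=R2q(tool(YAW)); p=bot.read_state()["ee_pos"]
bot.servo_line([p[0],p[1],255],q,speed=120)
a,qa=place(YAW,0,0,lift=148-0)
bot.servo_line(a,qa,speed=220); 
for th in (30,60):
    a,qa=place(YAW,np.radians(th),0,lift=60); bot.move_to(a,qa)
s=bot.read_state(); print(s["ee_pos"].round(1),a.round(1),s["clock"],s["ft_force"].round(1),s["grip_width"])
c=cam("scene"); cv2.imwrite("pics/s3.png",np.hstack([c["image"][60:300,60:420]]).repeat(2,0).repeat(2,1))
```

```text
-y face BGR 877 [26. 54. 87.]
[535.  172.7 125.3] [534.5 171.9 124.5] 18.8167 [ 0.9  0.5 -0.5] 7.07747931887767
```

View pics/s3.png

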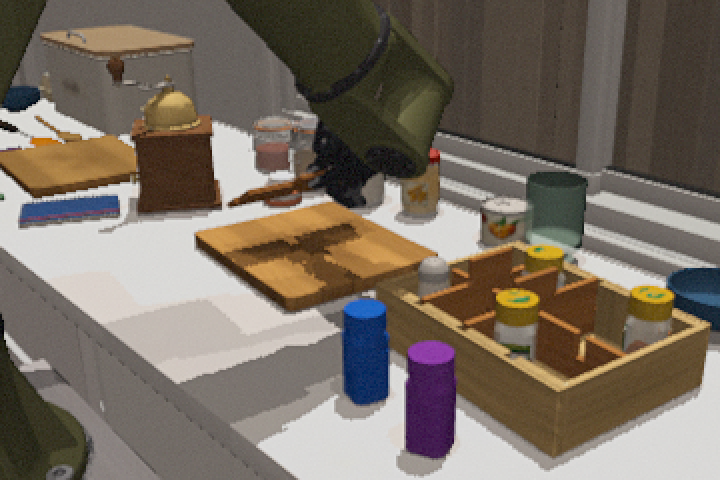

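The −y face is brown, so white is the +y face, which now looks up. The plate hangs tilted over the board at (290,185). I lower it to contact, open slightly and retreat along the fingers.

Run:
```python
from h import *
th=np.radians(60); a,qa=place(YAW,th,0,lift=8); bot.servo_line(a,qa,speed=80)
b,_=place(YAW,th,0,lift=-8); h=bot.servo_line(b,qa,speed=15,until_force=5)
s=bot.read_state(); p=s["ee_pos"]; print(h,p.round(1),a.round(1),s["ft_force"].round(1))
bot.move_gripper(24); bot.dwell(.3); s=bot.read_state(); print(s["ft_force"].round(1),s["grip_width"])
z=q2R(s["tool_rot"])[:,2]; bot.servo_line(s["ee_pos"]-60*z,qa,speed=60)
bot.servo_line(s["ee_pos"]-60*z+[0,-10,100],qa,speed=150); bot.dwell(.3)
c=cam("side"); P=c["P"]; cv2.imwrite("pics/s4.png",c["image"][90:384,60:400].repeat(2,0).repeat(2,1)); print(bot.read_state()["clock"])
m=(P[...,2]>25)&(P[...,2]<40)&(abs(P[...,0]-537)<130)&(abs(P[...,1]-199)<150)
n,l,st,ce=cv2.connectedComponentsWithStats(m.astype(np.uint8)); i=1+np.argmax(st[1:,4]); q=P[l==i]
print(st[i],cv2.minAreaRect(q[:,:2].astype(np.float32)),q[:,2].mean(),q[:,2].std(),c["image"][l==i].mean(0))
```

```text
True [534.7 171.9  67.8] [534.5 171.9  72.5] [-0.2  0.4  3.9]
[ 1.1  0.6 -0.7] 24.107715385777347
23.1167
[ 174  246   85   46 2045] ((536.7045288085938, 199.92935180664062), (97.95035552978516, 200.4606170654297), 85.896484375) 29.544309659380723 1.7282309944904348 [184.21271394 197.16234719 206.50806846]
```

View pics/s4.png

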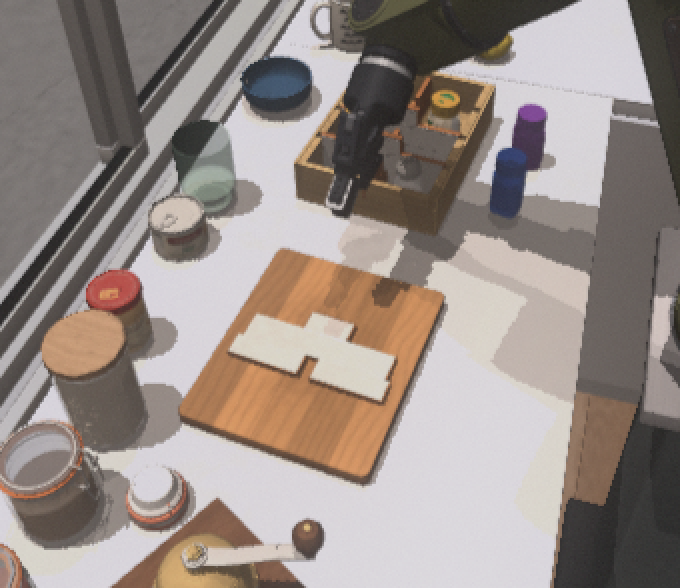

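The divider lies flat, white up, centred on the board at (312,355) in the crop. The gripper is in the air and the organiser looks undisturbed.

```bash
python3 -c "
from h import *
print(bot.read_state()['ft_force']); print(bot.finish_job())"
```

```text
[ 1.14348352 -0.60027249 -0.26758239]
the job is handed in; nothing more can be done
None
```

The loose divider, the one at the organiser's y = −70 mm, was drawn straight up and laid flat, white face up, within about 1 mm of the chopping board's centre; the job was handed in at about 23 s, with the verdict not reported back.

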